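# Hang the milk dipper on the sloped rail

## Robot

A 6-joint arm with a two-finger parallel gripper is mounted at the origin on the work surface. World frame = base frame: x ahead of the robot, y to its left, z up, the work surface at z = 0. Lengths are in m, angles in rad, forces in N, time in s.
With the tool pointing down it reaches from about 0.25 to 0.725 m from the base axis. Payload 4 kg.
Tool frame: the origin (TCP) lies on the centre line of the jaws, within the pads' length; the fingertips stand 11 mm ahead of it and the grasp point (between the pads) lies 8 mm behind it (bot.nose_length is the distance from the TCP to the fingertips, in m); z points along the fingers, y is the direction in which the jaws open and shut (so a half turn about z gives the same grasp; the last joint's range is limited). The gripper opens to 85 mm and grips with 20 to 120 N. Pads are 22 mm wide; open, the fingers measure 114 mm over their backs; the gripper's body (76 mm by 85 mm) begins 54 mm behind the grasp point. The pads swing forward as they close: fully open they stand 13 mm farther back than shut.
Start: joints at [1.12, 0.241, 0.005, 1.335, 0, 1.571], TCP at [0.218, 0.45, 0.242] pointing down, gripper open.
Joint ranges: [-2.72, 2.72], [-1.05, 1.87], [-1.09, 1.28], [-1.99, 2.15], [-1.42, 1.44], [-3.14, 3.14]. Speed limits (rad/s): [2.79, 2.79, 3.14, 3.14, 3.14, 3.14].

## Interface

Orientations are given as a unit quaternion [x, y, z, w].
In Python, from workcell import bot gives the robot as it stands.
- The arm moves only by the tool play_rows, never from a script. Its argument "plan" is one flat list of numbers, 6 for each row, row after row: the shift along the tool's x, y, z in mm, then the turn, a rotation vector about the tool's x, y, z in rad. A call has 1 to 20 rows; each row shifts and turns the commanded pose from where the row before left it, along the tool's axes as they then stand; what a row does not reach is not made up. A row lasts 1/8 s, in which the tool goes at most 62.5 mm and 10.7 degrees, less where a joint would pass 70% of its speed; a pose out of reach is approached as far as the arm can. A call with a gripper value outside its range is refused whole. "hand" is the opening in per cent of the stroke, from 0 (shut) to 100 (fully open), set as the call begins (left out, the last holds). The fingers move at their own pace and stop on an object; the grip force is fixed at half the most. Time passes only in rows, so rows that do not move let the fingers close. It gives the time, the measured TCP pose, the force and the opening at its end, in the units of the state.
- bot.get_obs(): the state, without advancing time (a new reading comes with each control period).
- bot.camera(name): name is "side" or "top" or "wrist"; returns a dict with "frame" (400x640x3 uint8, blue, green, red), "range_z" (400x640 float32, m along the optical axis (not along the pixel's ray), 0 where there is no reading), "K" (3x3 intrinsics, pixels), "dist" ([k1, k2, p1, p2, k3] as OpenCV has them; the pictures are not rectified), "cam_to_world" (4x4, takes a point from camera to world coordinates). Camera axes: x right, y down, z forward; pixel columns grow to the right and rows downward; lengths in m; the calibration is good to about 2 mm. A picture is of the moment at which its call begins.
- bot.job_done(): hands the job in, once; it reports no verdict.
Trained networks look in the newest picture that a camera, given by its name, has taken for a name from the list of things; names that differ only in an ending like _2 or _b are one class to them, and where a whole thing is asked for, a point or a joint stands for the part that bears it (a point fixed in the world has none). Each returns a list of dicts, best first, with "p" (0 to 1); they miss things now and then, are a little off and sometimes report something else, mostly with a low value. They report only what shows in the picture. A call takes as long as a camera call. They do not tell look-alikes from the thing itself.
- bot.outline_of(query, camera): "mask" (400x640 bool, what is visible of it) and "point" ([row, column] in pixels, amid what is visible of it).
The state is a dict: "clock": time; "joint_pos": joint angles; "joint_vel": joint speeds; "tau": joint torques, N m; "eef_pos": TCP position; "tool_rot": TCP orientation; "ft_force": force on the tool from outside, world axes, zero at the start; "ft_torque": the same for the moment, N m; "grip_width": finger opening in m.
Only numpy, scipy, OpenCV 4.12 (cv2) and the standard library are available. Lean on these libraries where they do the work, as an engineer would, in place of code of your own. Each camera call takes 0.05 s, during which the arm holds its last target.

## Task

Take the tall milk dipper with the roller hook off the counter and hook it from the robot's side over the narrow neck near the high end of the sloped rail, lowering it gently until you feel it bear on the bar. With it still resting lightly on the bar, ease it downhill until its lip is under the wide part, let go in the upper half of the rail, and see that it runs down by itself and comes to rest hanging at the stop. Never press hard on the rail, and leave the other things where they stand.

Things in the scene. Friction and masses are not known exactly. Their poses are not given: they have to be found in the camera images.
- dipper_tab (a point): Centre of the white upright grip tab on top of the tall dipper, where to hold it: 16 mm along x, 24 mm along y, 40 mm high. The point is 133 mm above the dipper's underside; the tab spans heights 111 to 151 mm. Hold across the 16 mm, a finger on each x side; below it lies a head plate 35 mm along x, heights 103 to 111 mm. Axes as dipper.
- dipper_hook (a point): The hook's bearing point: middle of the underside of the free-turning white roller (10 mm across, axis along x), 33 mm straight below dipper_tab, 100 mm above the dipper's underside. Axes as dipper.
- dipper: Steel milk dipper, 0.15 to 0.27 kg, standing upright: cup 52 mm across, 36 mm high. Origin: centre of its underside; z up, x from shank to tip. The hook is an upside-down J seen along y: shank (12 mm wide) rises at -x, its inner face at x = -13 mm, straight from height 50 mm; tip at +x, inner face at x = +13 mm, reaching down to height 86 mm.
- dipper_lip (a point): Lip at the foot of the hook's tip, pointing inwards to this point, its inner end: x = +6 mm, heights 86 to 90.5 mm over the dipper's underside, 8 mm along y. So 9.5 mm lies between roller and lip, for a bar 5 mm thick. Axes as dipper.
- stand: Rail stand, fixed: foot 110 (x) by 370 (y) by 12 mm, square posts at y = -165 and +165 mm. Origin: centre of the foot's underside, z up, -x towards the robot. The posts carry a flat steel bar, 5 mm thick, along y over x = 0, sloping down to -y at 0.21 rad, top nominally 165 mm high at y = 0. Sprung vertically, about 4 N per mm: keep the press under 10 N.
- load_spot (a point): Where to hook on: nominal top of the bar over the neck, x = 0, y = +85 mm, height 183 mm in the stand's frame, whose axes it has. It is fixed to the stand, not the bar: the clamps are set anew each day and the whole bar is really up to 10 mm higher or lower than nominal, so find it by touch.
- wide_start (a point): Nominal top of the bar where it becomes wide, x = 0, y = +34 mm of the stand. Below here the bar spans x -10 to +10 mm; above y = +46 mm it is a neck, x -10 to +1 mm, cut away at +x, a slanting lead-in between. Only at the neck can the lip pass down beside the bar; then it runs under the wide part's +x edge, so the dipper's x axis must point along the stand's x.
- stop_spot (a point): Nominal top of the bar at the uphill face of the stop, a steel block across the bar: x = 0, y = -98 mm of the stand. A dipper resting at the stop has its hook point at y about -85 to -92 mm. The slope is enough for the dipper to roll down by itself.
- ladle: Short steel ladle with no hook: cup 48 mm across and 30 mm high, thin strip handle with a wire loop, 96 mm tall, stands among the task's things; leave alone. Origin: centre of its underside.
- bowl: Round glass bowl, 100 mm across, 50 mm high, stands among the task's things; leave alone. Origin: centre of its underside.
- jug: Brown ceramic jug with a handle, 100 mm across, 150 mm high; leave alone. Origin: centre of its underside.
- clip: Grey plastic bag clip lying flat, 75 mm long, 13 mm high; leave alone. Origin: centre of its underside.
- salt: Glass salt jar, 60 mm across, 85 mm high; leave alone. Origin: centre of its underside.
- spoon: Wooden spoon lying flat, 210 mm long; leave alone. Origin: centre of its underside.
- cup: White mug, 76 mm across, 80 mm high; leave alone. Origin: centre of its underside.
Mind the look-alikes: they are no part of the job. What is shaped like the dipper but pink or purple is not meant.

How it is judged:
By the outcome, as a careful person would: the job done as asked, in the order asked, and still so for the second after the job is handed in, with the robot touching nothing.
It also fails if it takes over 59 s, if anything falls off the work surface, if the arm or the gripper's body presses on something with over 40 N, if the wrist force passes 120 N, or if a joint passes its speed limit or range.

## Working session

There is one attempt and no reset: what is moved stays moved. The work goes in short steps, Python scripts to look and compute and a tool call to move; the robot and the scene stay as the last step left them, time stands still between calls to the robot, and variables do not carry over. Pictures are saved under pics/ and viewed, and the job is handed in when it is done.

Besides the shell and the picture viewer there is one more tool, called after "Emit:" as name(argument=value, ...) on one line, values as JSON. play_rows: Moves the arm, as the interface text tells. Its arguments: {"type":"object","properties":{"plan":{"type":"array","items":{"type":"number"}},"hand":{"type":"number"}},"required":["plan"]}

```bash
mkdir -p pics
cat > h.py <<'E'
import numpy as np,cv2
from workcell import bot
def cap(name,fn=None):
    c=bot.camera(name)
    if fn: cv2.imwrite('pics/'+fn,c['frame'])
    np.savez('last_'+name+'.npz',**{k:np.array(v) for k,v in c.items()})
    return c
def world(c,rows,cols,z=None):
    pts=np.stack([np.asarray(cols,float),np.asarray(rows,float)],-1).reshape(-1,1,2)
    u=cv2.undistortPoints(pts,np.array(c['K']),np.array(c['dist'])).reshape(-1,2)
    d=np.asarray([c['range_z'][int(r),int(q)] for r,q in zip(np.ravel(rows),np.ravel(cols))]) if z is None else z
    P=np.c_[u*d[:,None],d]
    T=np.array(c['cam_to_world'])
    return P@T[:3,:3].T+T[:3,3]
def cloud(c):
    r,q=np.mgrid[0:400,0:640]
    P=world(c,r.ravel(),q.ravel()).reshape(400,640,3)
    P[c['range_z']==0]=np.nan
    return P
E
python3 - <<'E'
from h import *
print(bot.get_obs())
for n in('top','side','wrist'):
    c=cap(n,n+'1.png'); print(n,c['cam_to_world'],c['K'][0,0])
E
```

```text
{'clock': 0.0, 'joint_pos': array([1.12001920e+00, 2.41406389e-01, 3.73653302e-03, 1.33520189e+00,
       2.34776355e-05, 1.57080754e+00]), 'joint_vel': array([ 0.00042356,  0.00043371, -0.00139554,  0.00065965,  0.00082154,
       -0.00073143]), 'tau': array([ 1.68877799e-03, -3.72314823e+01,  2.52410674e+01,  1.69034873e-02,
       -2.08711469e-05, -6.13941580e-06]), 'eef_pos': array([0.21756313, 0.44951347, 0.24142092]), 'tool_rot': array([ 2.23490470e-01,  9.74705562e-01, -1.00884083e-03, -2.43348841e-04]), 'ft_force': array([ 0.10338771, -0.04078926,  0.34082008]), 'ft_torque': array([ 0.03526513,  0.01273622, -0.02912947]), 'grip_width': 0.08535509985623162}
top [[ 0.07136321 -0.9764082   0.20379971  0.25895782]
 [-0.99744631 -0.06927258  0.01738305 -0.05129024]
 [-0.00285523 -0.20451978 -0.97885827  1.59554343]
 [ 0.          0.          0.          1.        ]] 509.28269921231686
side [[ 0.81884897 -0.3517102   0.45363675  0.07253293]
 [-0.57392409 -0.51525056  0.63649666 -0.71697018]
 [ 0.00987422 -0.78154769 -0.62376735  0.78849835]
 [ 0.          0.          0.          1.        ]] 399.6977159665736
wrist [[ 0.43641861  0.85650825  0.27555839  0.14687412]
 [ 0.89974288 -0.41502271 -0.13497741  0.48404834]
 [-0.00124627  0.30683835 -0.95176083  0.37214069]
 [ 0.          0.          0.          1.        ]] 351.52676050194015
```

View pics/top1.png

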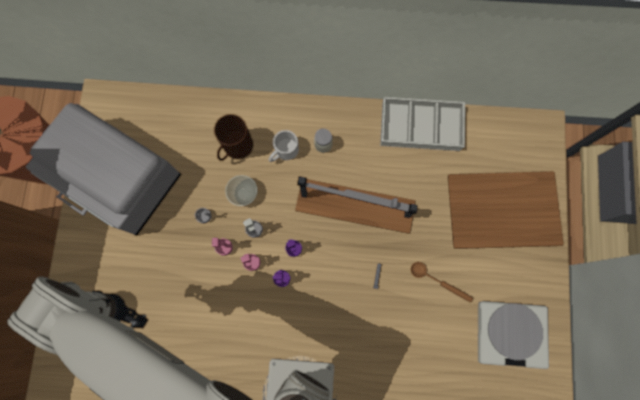

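View pics/side1.png

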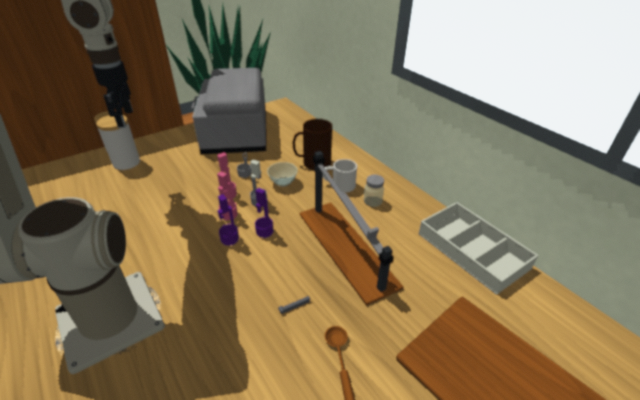

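View pics/wrist1.png

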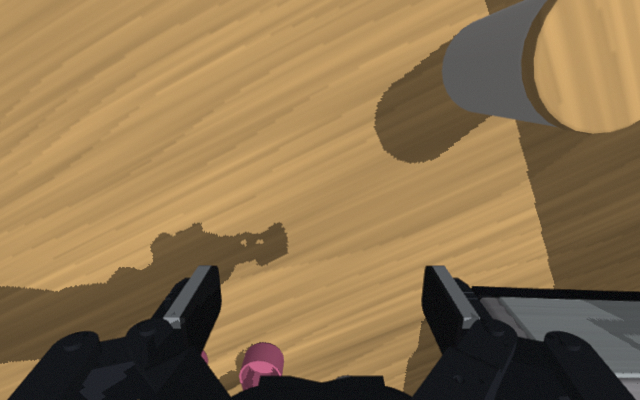

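In the top view (col,row), these could be taken for the dipper: grey with a white tab (254,228), pink (222,245) and (251,262), purple (294,247) and (283,278), and a hookless grey ladle (205,215). I choose the grey one at (254,228) and will check it in a close crop.

Run:
```python
from h import *
t=dict(np.load('last_top.npz'));s=dict(np.load('last_side.npz'))
a=cv2.resize(t['frame'][170:310,180:430],None,fx=3.2,fy=3.2,interpolation=cv2.INTER_CUBIC);cv2.imwrite('pics/topc.png',a)
b=cv2.resize(s['frame'][130:310,200:420],None,fx=3.2,fy=3.2,interpolation=cv2.INTER_CUBIC);cv2.imwrite('pics/sidec.png',b)
for cam,c in(('top',t),('side',s)):
    P=cloud(c)
    for q in('dipper','dipper_tab','stand','ladle','bowl','cup'):
        for o in bot.outline_of(q,cam)[:7]:
            m=o['mask']&~np.isnan(P[...,0]); X=P[m]
            if len(X): print(cam,q,round(o['p'],2),np.round(o['point']),m.sum(),np.round(np.median(X,0),3),'max z',np.round(X[:,2].max(),3), c['frame'][m].mean(0).round())
```

```text
top dipper 0.69 [250. 291.] 240 [0.425 0.049 0.028] max z 0.157 [94. 50. 82.]
top dipper 0.55 [281. 282.] 238 [0.334 0.076 0.036] max z 0.158 [96. 48. 81.]
top dipper 0.51 [229. 252.] 266 [0.477 0.175 0.034] max z 0.161 [106. 110. 113.]
top dipper 0.51 [260. 250.] 254 [0.376 0.173 0.028] max z 0.161 [105.  92. 142.]
top dipper 0.51 [244. 225.] 299 [0.417 0.262 0.035] max z 0.158 [ 90.  81. 124.]
top dipper_tab 0.77 [247. 296.] 235 [0.425 0.048 0.031] max z 0.157 [94. 49. 81.]
top dipper_tab 0.65 [226. 251.] 259 [0.477 0.175 0.034] max z 0.161 [106. 111. 113.]
top dipper_tab 0.65 [262. 252.] 262 [0.375 0.173 0.028] max z 0.161 [105.  92. 142.]
top dipper_tab 0.62 [246. 225.] 314 [0.417 0.263 0.033] max z 0.158 [ 91.  83. 126.]
top dipper_tab 0.56 [277. 284.] 234 [0.332 0.076 0.034] max z 0.158 [95. 47. 79.]
top stand 0.67 [205. 354.] 3967 [ 0.572 -0.128  0.014] max z 0.222 [ 63.  85. 112.]
top ladle 0.54 [215. 204.] 181 [0.513 0.348 0.009] max z 0.1 [90. 92. 95.]
top ladle 0.45 [146. 286.] 654 [0.761 0.105 0.03 ] max z 0.088 [112. 117. 120.]
top bowl 0.93 [190. 241.] 774 [0.603 0.233 
[... 1221 characters left out ...]
56 [0.337 0.076 0.034] max z 0.155 [69. 30. 62.]
side dipper_tab 0.37 [244. 353.] 5686 [ 0.573 -0.162  0.015] max z 0.219 [ 41.  73. 109.]
side stand 0.76 [245. 350.] 5615 [ 0.573 -0.162  0.015] max z 0.219 [ 41.  73. 109.]
side ladle 0.79 [169. 244.] 170 [0.511 0.325 0.022] max z 0.077 [67. 70. 72.]
side ladle 0.51 [178. 255.] 317 [0.473 0.173 0.099] max z 0.154 [ 88. 100. 106.]
side bowl 0.78 [173. 280.] 547 [0.6   0.247 0.036] max z 0.055 [107. 134. 140.]
side cup 0.58 [170. 344.] 687 [0.745 0.085 0.058] max z 0.085 [106. 114. 116.]
side cup 0.33 [244. 346.] 5811 [ 0.573 -0.161  0.015] max z 0.219 [ 41.  73. 109.]
side cup 0.21 [169. 244.] 187 [0.511 0.327 0.023] max z 0.136 [68. 73. 76.]
```

View pics/topc.png

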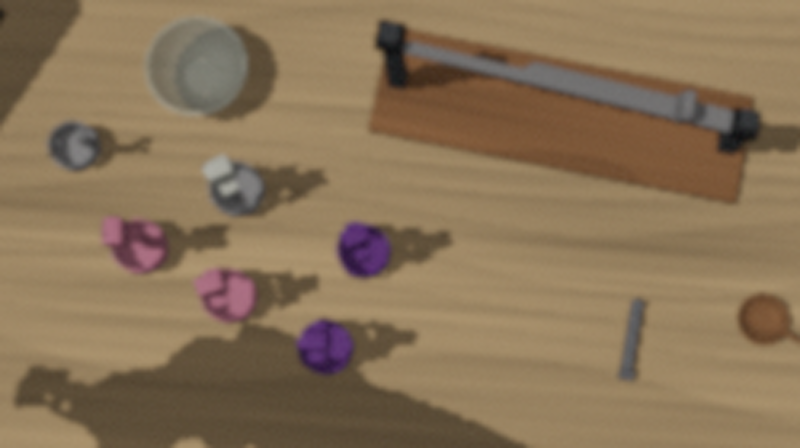

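View pics/sidec.png

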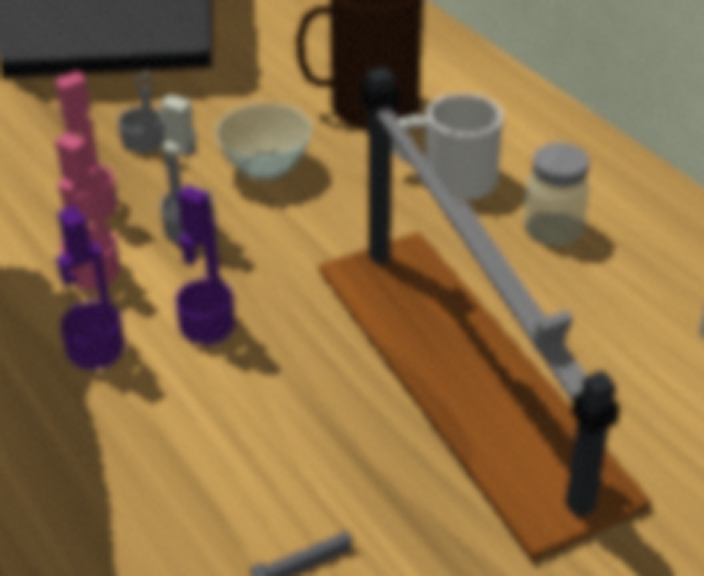

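The crops show the grey dipper with the white tab at top (254,228), standing among the two pink and two purple ones; it is the right one. Next I measure the stand and the tab.

Run:
```python
from h import *
for n in('top','side'):
    c=dict(np.load(f'last_{n}.npz'));P=cloud(c);F=c['frame'].astype(int)
    o=(P[...,0]>.25)&(P[...,0]<.85)&(P[...,1]>-.4)&(P[...,1]<.4)
    tab=o&(abs(P[...,2])<.02)
    print(n,'table z',np.median(P[tab][:,2]))
    # foot: brown darker
    reg=(P[...,0]>.48)&(P[...,0]<.68)&(P[...,1]>-.33)&(P[...,1]<.1)
    foot=reg&(abs(P[...,2]-.012)<.012)&(F[...,2]-F[...,0]>30)&(F[...,0]<62)
    im=c['frame'].copy();im[foot]=(0,255,0)
    Q=P[foot][:,:2].astype(np.float32)
    k=cv2.connectedComponents(foot.astype(np.uint8))[1]; l=np.argmax(np.bincount(k[k>0]));Q=P[k==l]
    r=cv2.minAreaRect((Q[:,:2]*1000).astype(np.float32));print('foot',r,np.median(Q[:,2]))
    bar=reg&(P[...,2]>.11)&(P[...,2]<.21)
    B=P[bar]
    mu=B.mean(0);u=np.linalg.svd(B-mu)[2][0] if len(B)<5000 else None
    print('bar',len(B),mu,u,'yaw of y axis',np.arctan2(u[1],u[0]))
    im[bar]=(255,0,0)
    white=(F.min(2)>125)&(P[...,2]>.105)&(P[...,2]<.17)&(P[...,1]>.12)&(P[...,1]<.22)&(P[...,0]>.42)&(P[...,0]<.55)
    W=P[white];print('tab',len(W),W.mean(0),W.min(0),W.max(0));im[white]=(0,0,255)
    cv2.imwrite(f'pics/seg_{n}.png',cv2.resize(im[130:310,180:430],None,fx=3,fy=3,interpolation=0))
```

```text
top table z 0.0009634088622894055
foot ((565.6377563476562, -131.9149932861328), (371.141357421875, 78.81375122070312), 82.15514373779297) 0.01228240932179503
bar 809 [ 0.57702138 -0.14646502  0.15526102] [-0.11394857 -0.9812979  -0.15514561] yaw of y axis -1.6863988550788465
tab 54 [0.47962781 0.18001431 0.14215636] [0.46693917 0.16985786 0.10875153] [0.49645123 0.19191615 0.160941  ]
side table z 0.002094040842066991
foot ((582.7855834960938, -140.00856018066406), (382.50372314453125, 120.60232543945312), 82.96372985839844) 0.014063301369646397
bar 1243 [ 0.57554574 -0.14948382  0.15319928] [-0.12411993 -0.98603128 -0.11107001] yaw of y axis -1.696016004267565
tab 35 [0.47642292 0.17671543 0.14335101] [0.46444769 0.16627768 0.10966174] [0.48782873 0.18751522 0.15504136]
```

View pics/seg_top.png

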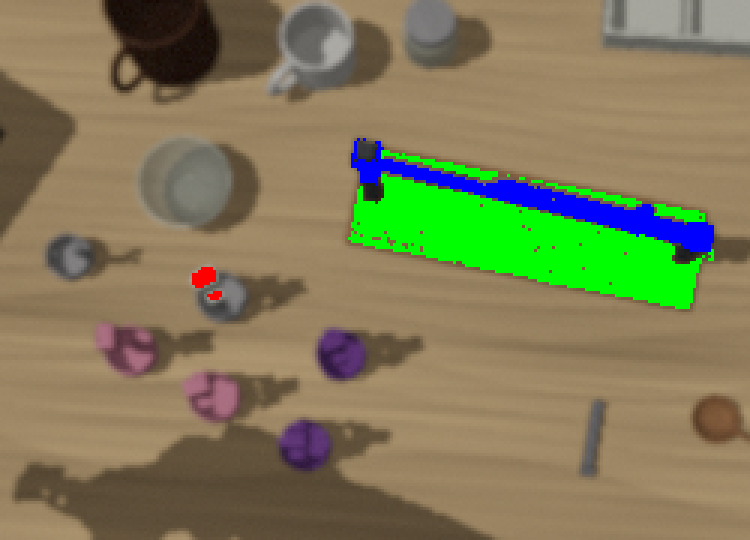

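View pics/seg_side.png

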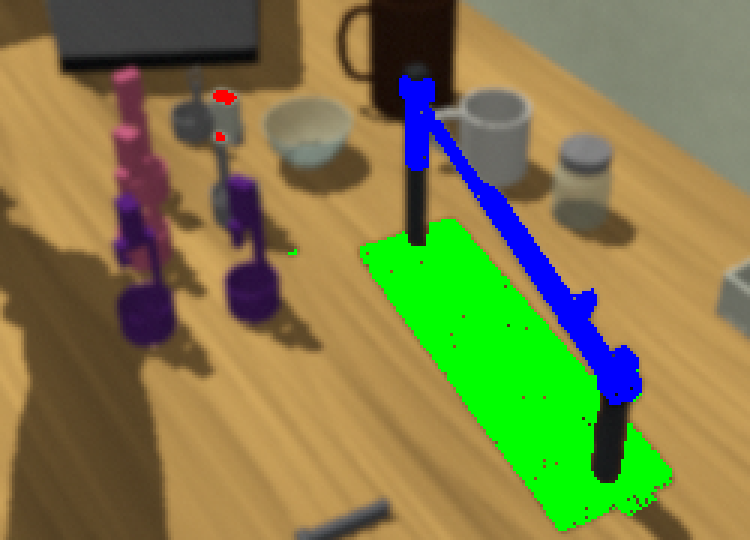

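```bash
cat >> h.py <<'E'
from scipy.spatial.transform import Rotation as R
def plan(pos,yaw,n,start=None):
    """yaw: world angle of tool y (deg), tool z down. prints rows mm/rad"""
    o=bot.get_obs()
    p=np.array(o['eef_pos']) ; q=R.from_quat(o['tool_rot'])
    if start is not None: p=np.array(start[0]); q=tgt(start[1])
    T=tgt(yaw); tot=(q.inv()*T).as_rotvec(); 
    # choose half turn equivalence not applied
    out=[];cp=p.copy();cq=q
    for i in range(n):
        g=p+(np.array(pos)-p)*(i+1)/n
        d=np.round(cq.inv().apply(g-cp)*1000,0 if n>1 else 1); w=np.round(tot/n,3)
        out+=[*d,*w]; cp=cp+cq.apply(d/1000); cq=cq*R.from_rotvec(w)
    print('now',np.round(p,4),'toty',np.round(np.degrees(np.arctan2(*q.apply([0,1,0])[[1,0]])),2),'tilt',np.round(q.apply([0,0,1]),4))
    print([float(x)+0. for x in out]); print('end',np.round(cp,4),cq.apply([0,1,0]).round(4),cq.apply([0,0,1]).round(4))
def tgt(yaw):
    a=np.radians(yaw);y=np.array([np.cos(a),np.sin(a),0]);z=np.array([0,0,-1.]);x=np.cross(y,z)
    return R.from_matrix(np.c_[x,y,z])
E
python3 - <<'E'
from h import *
plan([.478,.172,.29],0,10)
E
```

```text
now [0.2179 0.4501 0.2423] toty 64.17 tilt [ 0.e+00  1.e-04 -1.e+00]
[-36.0, -14.0, -5.0, 0.0, 0.0, 0.112, -36.0, -9.0, -5.0, 0.0, 0.0, 0.112, -38.0, -6.0, -4.0, 0.0, 0.0, 0.112, -38.0, -1.0, -5.0, 0.0, 0.0, 0.112, -38.0, 3.0, -5.0, 0.0, 0.0, 0.112, -37.0, 7.0, -5.0, 0.0, 0.0, 0.112, -37.0, 12.0, -4.0, 0.0, 0.0, 0.112, -35.0, 15.0, -5.0, 0.0, 0.0, 0.112, -32.0, 19.0, -5.0, 0.0, 0.0, 0.112, -31.0, 23.0, -5.0, 0.0, 0.0, 0.112]
end [0.4779 0.1719 0.2903] [ 1. -0.  0.] [ 0.e+00  1.e-04 -1.e+00]
```

Emit:
play_rows(plan=[-36,-14,-5,0,0,0.112,-36,-9,-5,0,0,0.112,-38,-6,-4,0,0,0.112,-38,-1,-5,0,0,0.112,-38,3,-5,0,0,0.112,-37,7,-5,0,0,0.112,-37,12,-4,0,0,0.112,-35,15,-5,0,0,0.112,-32,19,-5,0,0,0.112,-31,23,-5,0,0,0.112,0,0,0,0,0,0])

```text
clock: 2.12
eef_pos: [0.4795, 0.1703, 0.2904]
tool_rot: [0.708, 0.706, 0.0, 0.0]
ft_force: [0.3, 0.8, -0.3]
grip_width: 0.0851
```

Run:
```python
from h import *
c=cap('wrist','w2.png');P=cloud(c);F=c['frame'].astype(int)
o=bot.get_obs();print(o['eef_pos'],o['tool_rot'],o['joint_pos'],o['ft_force'])
for q in('dipper','dipper_tab'):
    for d in bot.outline_of(q,'wrist'):
        m=d['mask']&~np.isnan(P[...,0]);X=P[m];print(q,d['p'],d['point'],m.sum(),np.median(X,0).round(3),X[:,2].max())
w=(F.min(2)>110)&(P[...,2]>.1)&(P[...,2]<.17);print(w.sum(),P[w].min(0),P[w].max(0))
```

```text
[0.47844107 0.17122311 0.29018039] [ 7.07668301e-01  7.06544791e-01  1.13124815e-05 -1.83037294e-04] [3.43478876e-01 2.42262774e-01 1.30984162e-01 1.45965355e+00
 3.40690875e-04 1.91586406e+00] [-0.87427349 -0.52062468 -0.37766645]
dipper 0.91 [155.0, 316.9] 2243 [0.48  0.186 0.043] 0.1520155710739987
dipper 0.81 [160.3, 222.8] 2978 [0.381 0.183 0.052] 0.15182147123643525
dipper 0.64 [264.0, 278.2] 2967 [0.429 0.058 0.044] 0.152060168814511
dipper 0.64 [247.1, 191.8] 3155 [0.339 0.085 0.059] 0.1522610766400297
dipper 0.57 [64.0, 255.9] 2666 [0.421 0.269 0.086] 0.15204805163843782
dipper_tab 0.96 [151.2, 320.6] 2292 [0.48  0.186 0.036] 0.1520155710739987
dipper_tab 0.91 [265.5, 275.3] 2823 [0.429 0.059 0.049] 0.152060168814511
dipper_tab 0.73 [159.3, 220.2] 3000 [0.381 0.183 0.05 ] 0.15182147123643525
dipper_tab 0.61 [63.9, 251.6] 2687 [0.421 0.268 0.101] 0.15204805163843782
dipper_tab 0.56 [248.5, 188.4] 3280 [0.338 0.085 0.057] 0.31206788334575
2122 [0.32656527 0.07228421 0.1017112 ] [0.49752058 0.28780028 0.15204805]
```

View pics/w2.png

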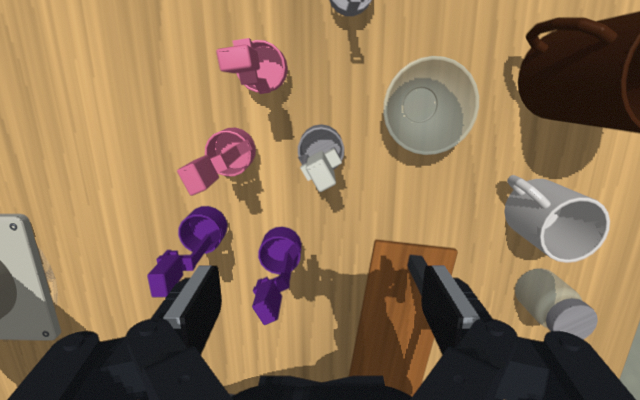

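Run:
```python
from h import *
c=dict(np.load('last_wrist.npz'));P=cloud(c)
cv2.imwrite('pics/w2c.png',cv2.resize(c['frame'][110:210,270:370],None,fx=6,fy=6,interpolation=cv2.INTER_CUBIC))
reg=(abs(P[...,0]-.479)<.04)&(abs(P[...,1]-.176)<.045)
for lo,hi in((.149,.155),(.106,.1145),(.08,.1)):
    m=reg&(P[...,2]>lo)&(P[...,2]<hi);X=P[m]
    print(lo,m.sum(),X.mean(0),X.min(0),X.max(0),cv2.minAreaRect((X[:,:2]*1000).astype(np.float32)))
m=reg&(P[...,2]<.04)&(P[...,2]>.03);X=P[m];print('cup rim',m.sum(),X.min(0),X.max(0))
rr,cc=np.where(reg&(P[...,2]>.104))
for lo,hi,ch in((.149,.155,'T'),(.104,.115,'h')):pass
for r in range(rr.min(),rr.max()+1,1):
    print(''.join('T' if .149<P[r,q,2]<.155 else 't' if .1145<P[r,q,2] else 'h' if P[r,q,2]>.104 else 'm' if P[r,q,2]>.045 else '.' for q in range(cc.min()-3,cc.max()+4)))
```

```text
0.149 494 [0.47955838 0.18203811 0.15001325] [0.46845874 0.1691731  0.14900436] [0.49146943 0.19395231 0.15201557] ((479.7132263183594, 181.93125915527344), (15.567699432373047, 23.829700469970703), 27.735960006713867)
0.106 265 [0.48324288 0.18450187 0.11000773] [0.46141044 0.1681543  0.10621839] [0.49838833 0.195905   0.11393741] ((478.6076965332031, 183.88409423828125), (35.06991195678711, 19.023645401000977), 27.511810302734375)
0.08 27 [0.47931556 0.18565974 0.0901135 ] [0.46195344 0.17880046 0.08207534] [0.4971005  0.19457875 0.09901652] ((478.5816650390625, 186.9134063720703), (35.92832946777344, 9.09325122833252), 12.161114692687988)
cup rim 246 [0.45471761 0.16110024 0.03005834] [0.50490186 0.20768911 0.03972846]
........................................................................................mmmmmmmmmmmmm........................................................................................mmmhm.....................................................................mmmmmmmmmmmmmm............mm...mmmmmmmmmmmmmm.................................................
..........
[... 28229 characters left out ...]
tttttttttttttttttttttttttttttttttttttttttttttttttttttttttttttttttttttttttttttttttttttttttttttttttttttttttttttttttttttttttttttttttttttttttttttttttttttttttttttttttttttttttttttttttttttttttttttttttttttttttttttttttttttttttttttttttttttttttttttttttttttttttttttttttttttttttttttttttttttttttttttttttttttttttttttttttttttttttttttttttttttttttttttttttttttt
ttttttttttttttttttttttttttttttttttttttttttttttttttttttttttttttttttttttttttttttttttttttttttttttttttttttttttttttttttttttttttttttttttttttttttttttttttttttttttttttttttttttttttttttttttttttttttttttttttttttttttttttttttttttttttttttttttttttttttttttttttttttttttttttttttttttttttttttttttttttttttttttttttttttttttttttttttttttttttttttttttttttttttttttttttttttttttttttttttttt
```

View pics/w2c.png

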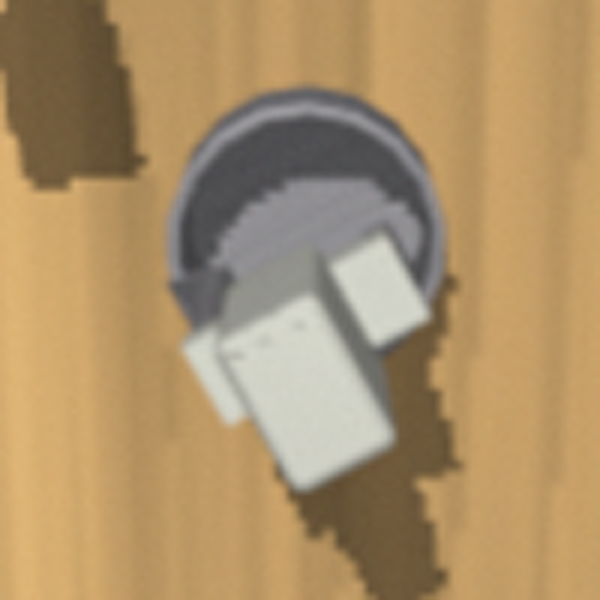

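Run:
```python
from h import *
c=dict(np.load('last_wrist.npz'));P=cloud(c)
top=(P[...,2]>.14)&(P[...,2]<.16)
n,k=cv2.connectedComponents(top.astype(np.uint8))
for i in range(1,n):
    X=P[k==i]
    if len(X)>150: print('tab tops',len(X),cv2.minAreaRect((X[:,:2]*1000).astype(np.float32)))
C=np.array([.4797,.1819]);u=np.array([np.cos(.4817),np.sin(.4817)])
for n in('wrist','side'):
    c=dict(np.load(f'last_{n}.npz'));P=cloud(c)
    m=(np.hypot(P[...,0]-C[0],P[...,1]-C[1])<.035)
    for lo,hi in((.05,.07),(.07,.085),(.085,.102)):
        X=P[m&(P[...,2]>lo)&(P[...,2]<hi)][:,:2]-C
        if len(X): print(n,lo,len(X),'along x',np.percentile(X@u*1000,[5,50,95]).round(1),'y',np.median(X@[-u[1],u[0]])*1000)
plan([.4797,.1819,.20],27.6,6)
```

```text
tab tops 1286 ((716.5857543945312, 251.89901733398438), (21.799074172973633, 80.64270782470703), 14.327555656433105)
tab tops 816 ((417.00994873046875, 269.7789306640625), (24.199535369873047, 16.102380752563477), 9.237838745117188)
tab tops 634 ((479.7441711425781, 181.7019500732422), (16.127092361450195, 24.32025909423828), 28.67006492614746)
tab tops 699 ((376.09869384765625, 179.14657592773438), (16.488975524902344, 24.172870635986328), 22.796524047851562)
tab tops 599 ((333.953857421875, 82.55928039550781), (16.8072509765625, 24.725276947021484), 2.291382074356079)
tab tops 542 ((428.15362548828125, 54.54341125488281), (16.10233497619629, 24.498903274536133), 27.017614364624023)
wrist 0.05 17 along x [-17.1 -14.8 -13.1] y 5.479516617091753
wrist 0.07 12 along x [-16.8 -14.2 -13.3] y 5.444669706523571
wrist 0.085 24 along x [-16.7  14.7  17.4] y 5.228277778373919
side 0.05 15 along x [-20.1 -17.6 -14. ] y -2.6475225009270855
side 0.07 18 along x [-19.  -16.  -11.1] y -5.428348141038942
side 0.085 35 along x [-18.5 -15.5  16.9] y -4.513028357443761
now [0.4774 0.1722 0.2901] toty 0.05 tilt [-8.e-04  1.e-04 -1.e+00]
[2.0, 0.0, 15.0, 0.0, 0.0, -0.08, 1.0, 1.0, 15.0, 0.0, 0.0, -0.08, 2.0, 1.0, 15.0, 0.0, 0.0, -0.08, 1.0, 0.0, 15.0, 0.0, 0.0, -0.08, 2.0, 1.0, 15.0, 0.0, 0.0, -0.08, 1.0, 1.0, 15.0, 0.0, 0.0, -0.08]
end [0.4795 0.182  0.2001] [ 8.866e-01  4.626e-01 -6.000e-04] [-8.e-04  1.e-04 -1.e+00]
```

Emit:
play_rows(plan=[10,2,0,0,0,0,0,0,15,0,0,-0.081,0,0,15,0,0,-0.081,0,0,15,0,0,-0.081,0,0,15,0,0,-0.081,0,0,15,0,0,-0.081,0,0,15,0,0,-0.081,0,0,0,0,0,0], hand=60)

```text
clock: 3.28
eef_pos: [0.4785, 0.1829, 0.1991]
tool_rot: [0.516, 0.857, -0.001, -0.001]
ft_force: [0.4, -0.4, -0.6]
grip_width: 0.0512
```

Run:
```python
from h import *
for i in range(2):
    o=bot.get_obs();print(o['eef_pos'],o['tool_rot'],o['grip_width'])
c=cap('wrist','w3.png');P=cloud(c)
m=(P[...,2]>.143)&(P[...,2]<.157)&(np.hypot(P[...,0]-.4797,P[...,1]-.1819)<.03);X=P[m]
print(m.sum(),cv2.minAreaRect((X[:,:2]*1000).astype(np.float32)))
```

```text
[0.47854597 0.18288878 0.19913103] [ 0.51566357  0.85678987 -0.00108187 -0.00101158] 0.05123956866470002
[0.47854597 0.18288878 0.19913103] [ 0.51566357  0.85678987 -0.00108187 -0.00101158] 0.05123956866470002
1186 ((479.6187744140625, 181.83543395996094), (15.872885704040527, 24.20815658569336), 28.231203079223633)
```

View pics/w3.png

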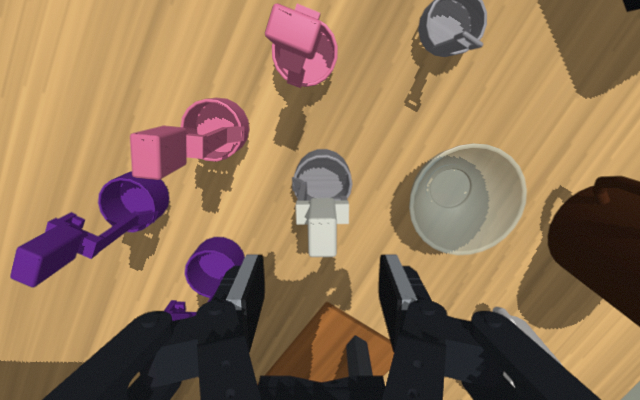

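The tab at (322,237) lies midway between the fingers (245 and 395) and square to them; I descend and grip.

Emit:
play_rows(plan=[0,0,25,0,0,0,0,0,25,0,0,0,0,0,16,0,0,0,0,0,8,0,0,0,0,0,0,0,0,0])

```text
clock: 3.95
eef_pos: [0.48, 0.1823, 0.1265]
tool_rot: [0.516, 0.856, 0.0, 0.0]
ft_force: [-0.5, 0.7, -0.0]
grip_width: 0.0515
```

Emit:
play_rows(plan=[0,0,0,0,0,0,0,0,0,0,0,0,0,0,0,0,0,0,0,0,0,0,0,0,0,0,0,0,0,0,0,0,0,0,0,0], hand=0)

```text
clock: 4.7
eef_pos: [0.4803, 0.1821, 0.1272]
tool_rot: [0.516, 0.856, 0.001, 0.0]
ft_force: [-1.8, -1.0, 5.6]
grip_width: 0.0149
```

Emit:
play_rows(plan=[0,0,-20,0,0,0,0,0,-40,0,0,0,0,0,-50,0,0,0,0,0,-45,0,0,0,0,0,-15,0,0,0,0,0,0,0,0,0,0,0,0,0,0,0])

```text
clock: 5.58
eef_pos: [0.4793, 0.1817, 0.2946]
tool_rot: [0.516, 0.856, -0.001, -0.001]
ft_force: [0.5, 0.1, -2.8]
grip_width: 0.015
```

Run:
```python
from h import *
o=bot.get_obs();print(o['eef_pos'],o['tool_rot'],o['grip_width'],o['ft_force'])
plan([.502,-.046,.296],-7.3,8)
c=cap('side','s4.png')
cv2.imwrite('pics/s4c.png',cv2.resize(c['frame'][30:290,130:400],None,fx=2.2,fy=2.2))
```

```text
[0.47926042 0.18167921 0.29461959] [ 0.51620881  0.85646149 -0.00116172 -0.00091578] 0.015043668164253647 [ 0.54214718  0.05212083 -2.81864933]
now [0.4793 0.1817 0.2946] toty 27.84 tilt [-0.0028 -0.001  -1.    ]
[-26.0, -11.0, 0.0, 0.0, 0.0, 0.077, -28.0, -8.0, 0.0, 0.0, 0.0, 0.077, -28.0, -7.0, 0.0, 0.0, 0.0, 0.077, -28.0, -5.0, -1.0, 0.0, 0.0, 0.077, -28.0, -2.0, 0.0, 0.0, 0.0, 0.077, -29.0, 0.0, 0.0, 0.0, 0.0, 0.077, -28.0, 2.0, 0.0, 0.0, 0.0, 0.077, -29.0, 5.0, 0.0, 0.0, 0.0, 0.077]
end [ 0.5022 -0.0464  0.2958] [ 0.9916 -0.1297 -0.0026] [-0.0028 -0.001  -1.    ]
```

View pics/s4c.png

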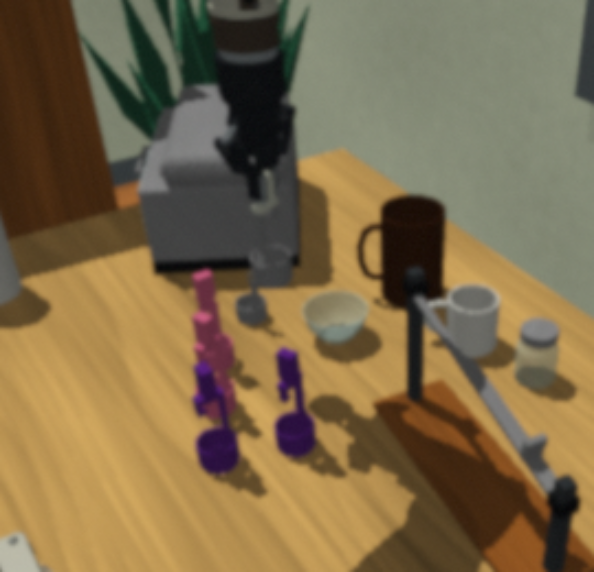

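The dipper is held and lifted clear of the others, hanging at crop (270,260). I move to the stand's robot side.

Emit:
play_rows(plan=[-26,-11,0,0,0,0.077,-28,-8,0,0,0,0.077,-28,-7,0,0,0,0.077,-28,-5,0,0,0,0.077,-28,-2,0,0,0,0.077,-29,0,0,0,0,0.077,-28,2,0,0,0,0.077,-29,5,0,0,0,0.077,0,0,0,0,0,0,0,0,0,0,0,0])

```text
clock: 6.88
eef_pos: [0.5024, -0.0458, 0.2953]
tool_rot: [0.751, 0.66, -0.001, -0.001]
ft_force: [-0.9, 0.5, -1.3]
grip_width: 0.0154
```

Run:
```python
from h import *
o=bot.get_obs();print(o['eef_pos'],o['tool_rot'],o['grip_width'],o['ft_force'])
c=cap('wrist','w5.png');P=cloud(c)
```

```text
[ 0.50240114 -0.04580647  0.29525267] [ 7.51443804e-01  6.59796085e-01 -5.77934706e-04 -1.00063420e-03] 0.01540295776540123 [-0.91034033  0.49987511 -1.31140588]
```

View pics/w5.png

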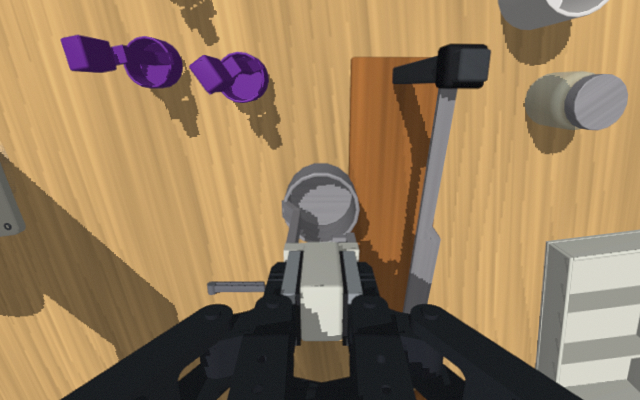

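The wrist view shows the dipper held upright, the rail post at (463,65), the neck running down from (445,90) and widening at about (435,230). I fit the stand pose from it.

```bash
cat > fit.py <<'E'
from h import *
c=dict(np.load('last_wrist.npz'));P=cloud(c);F=c['frame'].astype(int)
sat=F.max(2)-F.min(2)
rr,cc=np.mgrid[0:400,0:640]
b=(P[...,2]>.13)&(P[...,2]<.21)&(P[...,0]>.55)&(P[...,0]<.64)&(sat<30)&(F.min(2)>60)&(cc>395)&(rr>88)&(rr<310)
n,k,st,_=cv2.connectedComponentsWithStats(b.astype(np.uint8));l=1+np.argmax(st[1:,4]);b=k==l
X=P[b];print(len(X),X.min(0),X.max(0))
im=c['frame'].copy();im[b]=(0,0,255);cv2.imwrite('pics/fit.png',im)
# left edge/right edge per row
L=[];Rr=[]
for r in range(90,310):
    q=np.where(b[r])[0]
    if len(q)>3:
        ok=q[1:-1]; L.append(P[r,q[0]]);Rr.append(P[r,q[-1]])
L=np.array(L);Rr=np.array(Rr)
# robust line fit x=a*y+b for left edge
a,b0=np.polyfit(L[:,1],L[:,0],1)
for _ in range(3):
    e=abs(L[:,0]-a*L[:,1]-b0);g=e<2*np.median(e)+5e-4;a,b0=np.polyfit(L[g,1],L[g,0],1)
yaw=-np.arctan(a);print('left edge: yaw deg',np.degrees(yaw),'resid',np.median(e))
ax=np.array([np.cos(yaw),np.sin(yaw)]);ay=np.array([-np.sin(yaw),np.cos(yaw)])
left=np.array([b0,0])@ax
s=Rr[:,:2]@ay;w=Rr[:,:2]@ax-left
for i in range(0,len(s),8):print(f's={s[i]*1000:.0f} width={w[i]*1000:.1f} z={Rr[i,2]*1000:.0f}',end='; ')
sl=np.polyfit(X[:,:2]@ay,X[:,2],1);print('\nslope',np.arctan(sl[0]),sl)
print('left',left,'=> stand x0 along ax',left+.010)
np.savez('fit.npz',yaw=yaw,left=left,sl=sl)
# post top
m=(P[...,2]>.195)&(P[...,2]<.24)&(rr<95)&(cc>430)&(cc<500);Q=P[m];print('post',m.sum(),cv2.minAreaRect((Q[:,:2]*1000).astype(np.float32)),Q[:,2].max())
# foot
ft=(abs(P[...,2]-.012)<.006)&(sat>30)&(F[...,0]<60)&(cc>340)&(cc<450)&(rr>40)
Q=P[ft];u=Q[:,:2]@ax;v=Q[:,:2]@ay;print('foot ax min',np.percentile(u,[.5,2]),'ay max',np.percentile(v,[98,99.5]),np.median(Q[:,2]))
E
python3 fit.py
```

```text
4195 [ 0.56318172 -0.17610883  0.14144281] [0.59919622 0.021438   0.18911116]
left edge: yaw deg -7.4654066434186035 resid 0.00014944660229221363
s=97 width=9.9 z=189; s=92 width=10.3 z=186; s=87 width=10.4 z=185; s=82 width=10.8 z=184; s=76 width=10.1 z=184; s=71 width=10.8 z=181; s=65 width=10.6 z=182; s=59 width=10.9 z=179; s=53 width=11.0 z=178; s=47 width=10.5 z=177; s=41 width=11.2 z=175; s=35 width=10.4 z=175; s=29 width=10.6 z=174; s=22 width=10.2 z=172; s=15 width=11.0 z=169; s=8 width=10.3 z=169; s=1 width=10.6 z=168; s=-7 width=10.3 z=166; s=-17 width=18.3 z=159; s=-22 width=19.4 z=163; s=-30 width=19.2 z=161; s=-39 width=20.1 z=158; s=-48 width=20.2 z=155; s=-56 width=19.3 z=155; s=-66 width=20.0 z=153; s=-75 width=19.7 z=151; s=-85 width=19.5 z=148; s=-95 width=8.0 z=146; 
slope 0.21091891134212237 [0.21410329 0.16645628]
left 0.5811093442561475 => stand x0 along ax 0.5911093442561475
post 2046 ((599.9614868164062, 33.898765563964844), (26.062265396118164, 26.540538787841797), 82.99128723144531) 0.21591316545622968
foot ax min [0.53698248 0.53904849] ay max [0.12560634 0.12961754] 0.010841066753071449
```

View pics/fit.png

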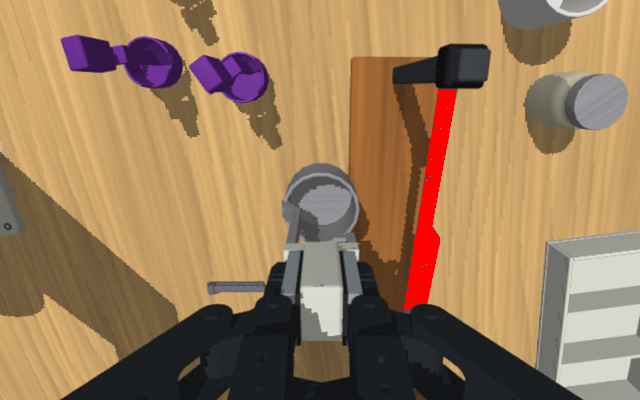

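Run:
```python
from h import *
c=dict(np.load('last_wrist.npz'));P=cloud(c);F=c['frame'].astype(int)
f=np.load('fit.npz');yaw=float(f['yaw']);ax=np.array([np.cos(yaw),np.sin(yaw)]);ay=np.array([-np.sin(yaw),np.cos(yaw)])
o=bot.get_obs();t=np.array(o['eef_pos']);print('tcp ax,ay',t[:2]@ax,t[:2]@ay,t[2])
U=P[...,:2]@ax;V=P[...,:2]@ay;Z=P[...,2]
rr,cc=np.mgrid[0:400,0:640]
m=(rr>235)&(rr<350)&(cc>285)&(cc<360)&(F.min(2)>120)
for lo,hi in((.31,.33),(.262,.284)):
    q=m&(Z>lo)&(Z<hi);print(lo,q.sum(),np.percentile(U[q],[1,50,99]),np.percentile(V[q],[1,50,99]),np.percentile(Z[q],[5,50,95]))
q=(rr>155)&(rr<245)&(cc>275)&(cc<365)&(Z>.195)&(Z<.212)
print('rim',q.sum(),np.percentile(U[q],[.5,99.5]),np.percentile(V[q],[.5,99.5]),np.percentile(Z[q],[5,50,95,99]))
```

```text
tcp ax,ay 0.5041856500787374 0.020175128749695948 0.2955336114844408
0.31 2058 [0.49676361 0.50603195 0.51497769] [0.01166185 0.02686488 0.03221174] [0.31182856 0.31770134 0.31911891]
0.262 465 [0.48756742 0.50366627 0.52135388] [0.02233662 0.02684243 0.03214309] [0.27027233 0.27669365 0.28318536]
rim 1093 [0.47715086 0.52890523] [-0.00359212  0.04557257] [0.1962368  0.20248149 0.20763922 0.21100387]
```

Fit: stand yaw −7.47°, and the bar top at the load spot is about 0.173 (10 mm low). The post, foot and neck lead-in agree on the origin to about 2 mm. I lower to straddle height, then move in from the robot's side.

Emit:
play_rows(plan=[4,0,22,0,0,0,4,0,22,0,0,0,3,0,22,0,0,0,0,0,0,0,0,0,0,15,0,0,0,0,0,20,0,0,0,0,0,0,0,0,0,0,0,0,0,0,0,0])

```text
clock: 7.92
eef_pos: [0.5387, -0.0394, 0.2308]
tool_rot: [0.751, 0.66, -0.0, -0.0]
ft_force: [-0.5, 0.6, -2.3]
grip_width: 0.0152
```

Run:
```python
from h import *
o=bot.get_obs();print(o['eef_pos'],o['tool_rot'],o['grip_width'],o['ft_force'])
c=cap('wrist','w6.png')
c=cap('side','s6.png')
cv2.imwrite('pics/s6c.png',cv2.resize(c['frame'][60:310,200:440],None,fx=2.4,fy=2.4,interpolation=cv2.INTER_CUBIC))
```

```text
[ 0.53867341 -0.03943488  0.2307502 ] [ 7.51383781e-01  6.59865441e-01 -5.33608779e-05 -1.06471702e-04] 0.015168514078845083 [-0.47278199  0.61069692 -2.28221851]
```

View pics/s6c.png

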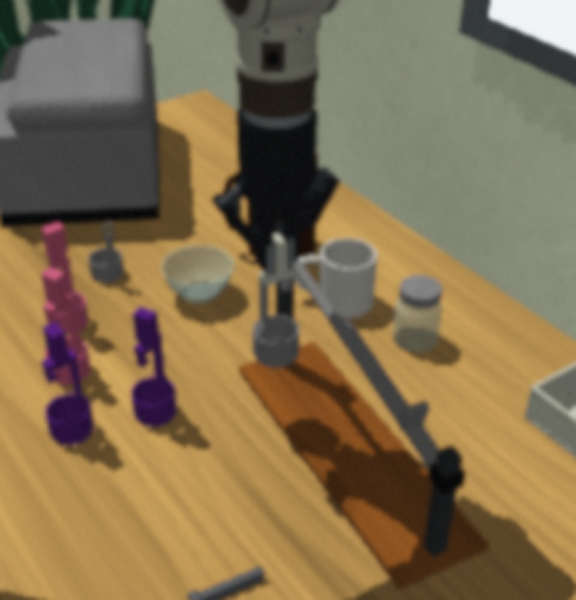

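View pics/w6.png

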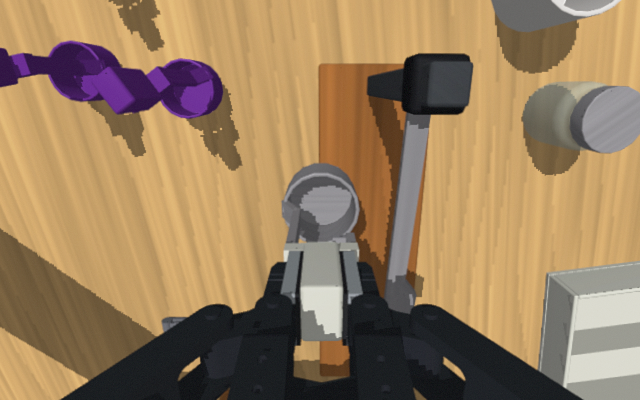

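Side view: the cup hangs on the robot's side of the bar, with the bar level between tip and cup. I recheck the relative offset from here.

Run:
```python
from h import *
c=dict(np.load('last_wrist.npz'));P=cloud(c);F=c['frame'].astype(int)
yaw=np.radians(-7.4654);ax=np.array([np.cos(yaw),np.sin(yaw)]);ay=np.array([-np.sin(yaw),np.cos(yaw)])
o=bot.get_obs();t=np.array(o['eef_pos']);print('tcp',t[:2]@ax,t[:2]@ay,t[2])
U=P[...,:2]@ax;V=P[...,:2]@ay;Z=P[...,2];sat=F.max(2)-F.min(2)
rr,cc=np.mgrid[0:400,0:640]
b=(Z>.13)&(Z<.21)&(cc>375)&(cc<440)&(rr>118)&(rr<270)&(sat<35)
L=[];Rg=[];S=[];ZZ=[]
for r in range(120,268):
    q=np.where(b[r])[0]
    if len(q)>5:L.append(U[r,q[1]]);Rg.append(U[r,q[-2]]);S.append(np.median(V[r,q]));ZZ.append(np.median(Z[r,q]))
L,Rg,S,ZZ=map(np.array,(L,Rg,S,ZZ));print('left',np.median(L),np.polyfit(S,L,1),'right',np.median(Rg),'s',S.min(),S.max(),'z at .0305',np.polyval(np.polyfit(S,ZZ,1),.0305))
m=(rr>235)&(rr<350)&(cc>285)&(cc<362)
q=m&(Z>.196)&(Z<.216)&(rr<265);print('plate',q.sum(),np.percentile(U[q],[1,50,99]),np.percentile(Z[q],[5,50,95]))
q=m&(Z>.245)&(Z<.26)&(rr>240)&(F.min(2)>120);print('tab',q.sum(),np.percentile(U[q],[1,50,99]),np.percentile(V[q],[1,99]),np.median(Z[q]))
q=(rr>155)&(rr<245)&(cc>275)&(cc<365)&(Z>.12)&(Z<.15)
print('rim',q.sum(),np.percentile(U[q],[.5,99.5]),np.percentile(Z[q],[50,99]))
```

```text
tcp 0.5390243780009477 0.030796233115970306 0.2306446223142031
left 0.5813065720309729 [-0.00378908  0.58154521] right 0.5913092707266847 s 0.0035577743633153653 0.09455622056487309 z at .0305 0.17319320680629902
plate 483 [0.52220876 0.54018984 0.5566484 ] [0.19798359 0.20967067 0.21487415]
tab 2112 [0.53193453 0.54080633 0.5501075 ] [0.02257418 0.04330638] 0.25319189512179163
rim 1676 [0.51265335 0.5640761 ] [0.13591274 0.14873478]
```

Emit:
play_rows(plan=[0,12,0,0,0,0,0,15,0,0,0,0,0,14,0,0,0,0,0,10,0,0,0,0,0,0,0,0,0,0,0,0,0,0,0,0])

```text
clock: 8.78
eef_pos: [0.5893, -0.0463, 0.2302]
tool_rot: [0.752, 0.66, -0.0, -0.0]
ft_force: [-0.3, -0.3, -2.5]
grip_width: 0.0154
```

Run:
```python
from h import *
o=bot.get_obs();print(o['eef_pos'],o['tool_rot'],o['grip_width'],o['ft_force'])
yaw=np.radians(-7.4654);ax=np.array([np.cos(yaw),np.sin(yaw)]);ay=np.array([-np.sin(yaw),np.cos(yaw)])
t=np.array(o['eef_pos']);print('tcp',t[:2]@ax,t[:2]@ay,t[2])
c=cap('wrist','w7.png')
c2=cap('side','s7.png')
a=cv2.resize(c2['frame'][110:290,280:420],None,fx=3,fy=3,interpolation=cv2.INTER_CUBIC)
b=cv2.resize(c['frame'][100:350,240:440],None,fx=1.9,fy=2.16,interpolation=cv2.INTER_CUBIC)
cv2.imwrite('pics/c7.png',np.hstack([a,b]))
```

```text
[ 0.58925156 -0.04629414  0.23015321] [ 7.51533317e-01  6.59695024e-01 -2.68481821e-04 -2.78158306e-04] 0.015367306100825432 [-0.2734913  -0.30889304 -2.50629917]
tcp 0.5902716479176635 0.030658221795689472 0.23015320503020642
```

View pics/c7.png

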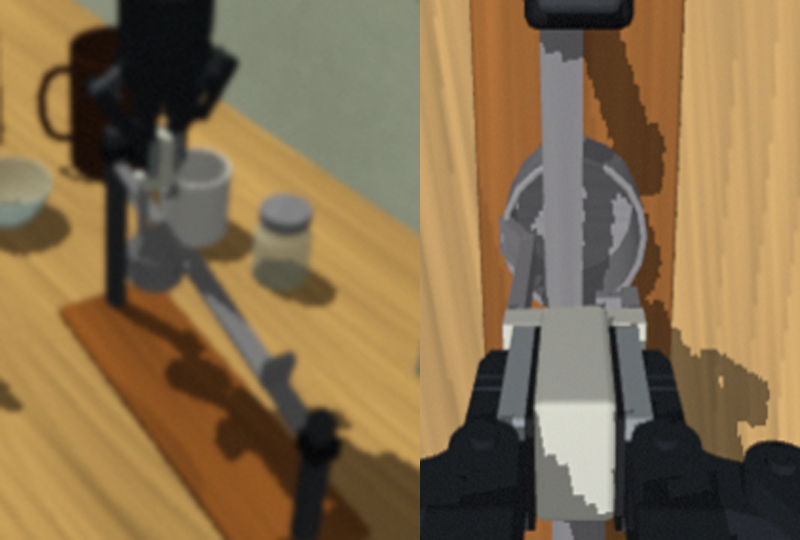

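The wrist crop shows the neck between the shank (left) and the lip (right) with clearance both sides. I lower gently.

Emit:
play_rows(plan=[0,0,6,0,0,0,0,0,8,0,0,0,0,0,6,0,0,0,0,0,3,0,0,0,0,0,0,0,0,0,0,0,0,0,0,0])

```text
clock: 9.62
eef_pos: [0.5898, -0.0464, 0.2075]
tool_rot: [0.752, 0.66, 0.0, 0.0]
ft_force: [0.1, 0.5, -3.1]
grip_width: 0.0154
```

Run:
```python
from h import *
o=bot.get_obs();print(o['eef_pos'],o['grip_width'],o['ft_force'])
c=cap('wrist','w8.png')
o=bot.get_obs();print(o['eef_pos'],o['ft_force'])
cv2.imwrite('pics/c8.png',cv2.resize(c['frame'][150:330,260:380],None,fx=4,fy=3.3,interpolation=cv2.INTER_CUBIC))
```

```text
[ 0.58978677 -0.04638098  0.20753076] 0.01540884770429776 [ 0.05507308  0.51669201 -3.10688747]
[ 0.58982897 -0.0463701   0.20760742] [-0.60879396  0.05670166 -3.04564263]
```

View pics/c8.png

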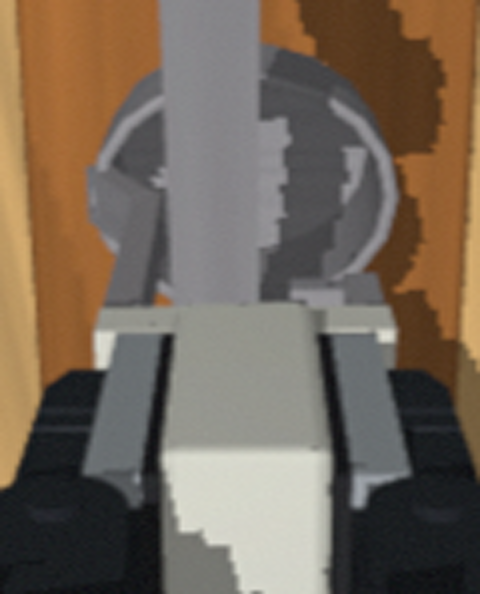

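Emit:
play_rows(plan=[0,0,2,0,0,0,0,0,1,0,0,0,0,0,1,0,0,0,0,0,0,0,0,0,0,0,0,0,0,0])

```text
clock: 10.3
eef_pos: [0.5896, -0.0464, 0.2033]
tool_rot: [0.752, 0.66, -0.0, 0.0]
ft_force: [-0.4, 0.7, -2.8]
grip_width: 0.0151
```

Emit:
play_rows(plan=[0,0,1,0,0,0,0,0,0,0,0,0,0,0,0,0,0,0])

```text
clock: 10.68
eef_pos: [0.5896, -0.0464, 0.2023]
tool_rot: [0.752, 0.66, 0.0, 0.0]
ft_force: [-0.7, -1.5, -2.8]
grip_width: 0.0151
```

Emit:
play_rows(plan=[0,0,1,0,0,0,0,0,0,0,0,0,0,0,0,0,0,0])

```text
clock: 11.05
eef_pos: [0.5897, -0.0464, 0.2014]
tool_rot: [0.752, 0.66, 0.0, 0.0]
ft_force: [0.7, -0.8, -2.4]
grip_width: 0.0154
```

Emit:
play_rows(plan=[0,0,0.5,0,0,0,0,0,0,0,0,0,0,0,0,0,0,0])

```text
clock: 11.42
eef_pos: [0.5897, -0.0464, 0.201]
tool_rot: [0.752, 0.66, 0.0, 0.0]
ft_force: [-0.3, -0.9, -0.7]
grip_width: 0.0155
```

Emit:
play_rows(plan=[0,0,0.5,0,0,0,0,0,0,0,0,0,0,0,0,0,0,0])

```text
clock: 11.8
eef_pos: [0.5897, -0.0464, 0.2006]
tool_rot: [0.752, 0.66, 0.0, 0.0]
ft_force: [0.4, -0.3, 1.9]
grip_width: 0.0152
```

Emit:
play_rows(plan=[0,0,0.5,0,0,0,0,0,0,0,0,0,0,0,0,0,0,0])

```text
clock: 12.18
eef_pos: [0.5897, -0.0464, 0.2001]
tool_rot: [0.752, 0.66, 0.0, 0.0]
ft_force: [0.4, -1.1, 2.3]
grip_width: 0.0156
```

Contact felt at TCP z ≈ 0.2013: the force went from −2.6 to +2.3 N, about 5 N of press. I relax slightly, then ease downhill along the slope.

Emit:
play_rows(plan=[0,0,-0.4,0,0,0,0,0,0,0,0,0,-2,0,0.4,0,0,0,-4,0,0.9,0,0,0,-4,0,0.8,0,0,0,0,0,0,0,0,0])

```text
clock: 12.92
eef_pos: [0.5883, -0.057, 0.198]
tool_rot: [0.752, 0.659, -0.0, 0.0]
ft_force: [0.4, -1.3, 2.1]
grip_width: 0.0154
```

```bash
cat > st.py <<'E'
from h import *
o=bot.get_obs();t=np.array(o['eef_pos'])
yaw=np.radians(-7.4654);ax=np.array([np.cos(yaw),np.sin(yaw)]);ay=np.array([-np.sin(yaw),np.cos(yaw)])
print('tcp',(t[:2]@ax).round(4),'s',(t[:2]@ay).round(4),t[2].round(4),'pred contact z',round(.2013+.2141*(t[:2]@ay-.0307),4),o['ft_force'].round(2),o['ft_torque'].round(2))
E
python3 st.py
```

```text
tcp 0.5907 s 0.0199 0.198 pred contact z 0.199 [ 0.42 -1.26  2.07] [-0.29 -0.04 -0.02]
```

Emit:
play_rows(plan=[0,0,-0.4,0,0,0,-4,0,0.9,0,0,0,-4,0,0.8,0,0,0,-4,0,0.9,0,0,0,-4,0,0.8,0,0,0,0,0,0,0,0,0])

```text
clock: 13.68
eef_pos: [0.5863, -0.0727, 0.195]
tool_rot: [0.752, 0.659, -0.0, 0.0]
ft_force: [0.8, -0.8, -0.1]
grip_width: 0.0151
```

```bash
python3 st.py
```

```text
tcp 0.5908 s 0.0041 0.195 pred contact z 0.1956 [ 0.85 -0.82 -0.06] [-0.29 -0.36 -0.03]
```

Run:
```python
from h import *
c=cap('wrist','w9.png')
cv2.imwrite('pics/c9.png',cv2.resize(c['frame'][150:330,260:380],None,fx=4,fy=3.3,interpolation=cv2.INTER_CUBIC))
```

```text
(no output)
```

View pics/c9.png

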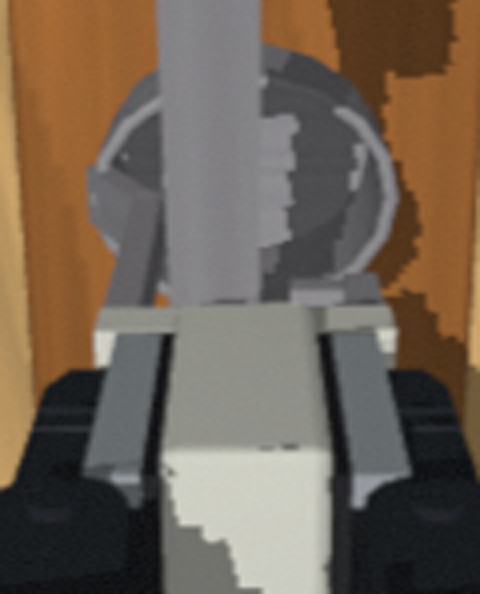

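The bar sits about 1 mm towards the tip of the hook's middle; I correct by 1 mm and go on under the wide part.

Emit:
play_rows(plan=[0,1,0,0,0,0,-4,0,0.9,0,0,0,-4,0,0.8,0,0,0,-4,0,0.9,0,0,0,-4,0,0.8,0,0,0,0,0,0,0,0,0])

```text
clock: 14.48
eef_pos: [0.5846, -0.0887, 0.1914]
tool_rot: [0.752, 0.659, -0.001, -0.0]
ft_force: [-3.1, -0.8, 1.5]
grip_width: 0.0154
```

```bash
python3 st.py
```

```text
tcp 0.5912 s -0.012 0.1914 pred contact z 0.1922 [-3.12 -0.76  1.47] [-0.15  0.56  0.01]
```

Fx is −3 N, so the shank seems to touch the bar's robot-side edge; I shift back and see.

Emit:
play_rows(plan=[0,-1,-0.2,0,0,0,0,0,0,0,0,0,0,0,0,0,0,0])

```text
clock: 14.85
eef_pos: [0.5846, -0.0879, 0.192]
tool_rot: [0.751, 0.66, 0.0, 0.0]
ft_force: [1.1, 0.4, -1.2]
grip_width: 0.015
```

```bash
python3 st.py
python3 - <<'E'
from h import *
c=cap('wrist','w10.png')
a=(cv2.resize(c['frame'][150:330,260:380],None,fx=4,fy=3.3,interpolation=cv2.INTER_CUBIC))
c=cap('side','s10.png')
b=cv2.resize(c['frame'][140:260,290:350],None,fx=5.2,fy=4.95,interpolation=cv2.INTER_CUBIC)
cv2.imwrite('pics/c10.png',np.hstack([a,b]))
E
python3 st.py
```

```text
tcp 0.5911 s -0.0112 0.192 pred contact z 0.1923 [ 1.11  0.39 -1.22] [-0.11 -0.1   0.03]
tcp 0.5911 s -0.0112 0.192 pred contact z 0.1923 [ 0.78  0.53 -1.15] [-0.12 -0.17  0.01]
```

View pics/c10.png

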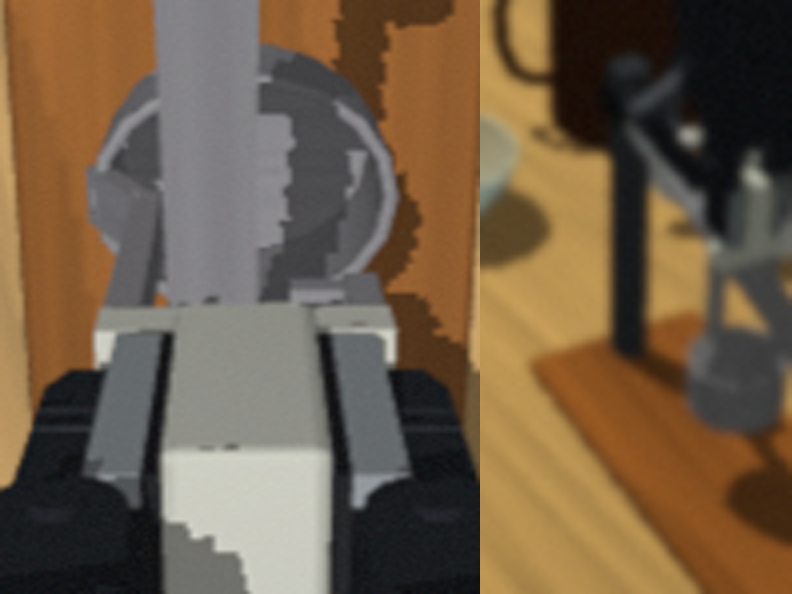

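The lateral force vanished after stepping back, and the picture still puts the bar within 1 mm of where it should be, so it was probably sideways roller friction. I continue downhill.

Emit:
play_rows(plan=[-4,0,1,0,0,0,-4,0,0.9,0,0,0,0,0,0,0,0,0,0,0,0,0,0,0])

```text
clock: 15.45
eef_pos: [0.5833, -0.0962, 0.1901]
tool_rot: [0.752, 0.66, 0.0, 0.0]
ft_force: [1.4, -0.7, 0.5]
grip_width: 0.0153
```

```bash
python3 st.py
```

```text
tcp 0.5909 s -0.0196 0.1901 pred contact z 0.1905 [ 1.44 -0.69  0.48] [-0.3  -0.33 -0.01]
```

Emit:
play_rows(plan=[-4,0,0.7,0,0,0,-4,0,0.9,0,0,0,0,0,0,0,0,0,0,0,0,0,0,0])

```text
clock: 15.95
eef_pos: [0.5821, -0.104, 0.1884]
tool_rot: [0.752, 0.66, -0.0, 0.0]
ft_force: [1.2, -0.9, -0.0]
grip_width: 0.0149
```

```bash
python3 st.py;  python3 - <<'E'
from h import *
c=cap('wrist','w11.png')
a=(cv2.resize(c['frame'][150:330,260:380],None,fx=4,fy=3.3,interpolation=cv2.INTER_CUBIC))
cv2.imwrite('pics/c11.png',a)
E
```

```text
tcp 0.5906 s -0.0275 0.1884 pred contact z 0.1888 [ 1.18 -0.95 -0.  ] [-0.18 -0.28  0.11]
```

View pics/c11.png

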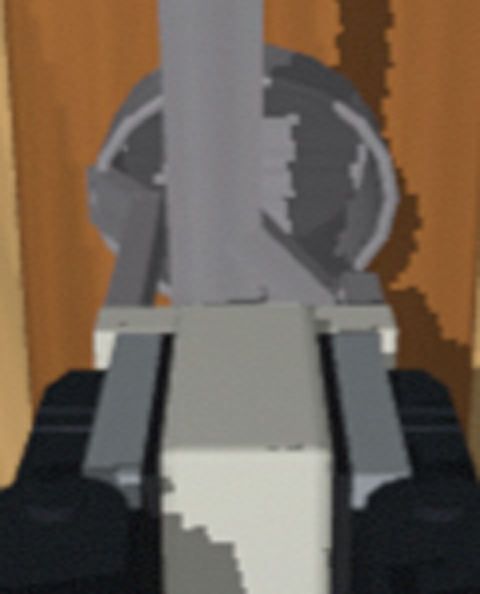

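The widening lead-in is now at the tip and the lip is passing under the wide part. I make a small sideways trim while rolling on.

Emit:
play_rows(plan=[-3,0.4,0.6,0,0,0,-3,0.4,0.7,0,0,0,-2,0,0.4,0,0,0,0,0,0,0,0,0,0,0,0,0,0,0])

```text
clock: 16.62
eef_pos: [0.5813, -0.112, 0.1865]
tool_rot: [0.752, 0.66, -0.001, -0.0]
ft_force: [-2.8, -0.4, 0.5]
grip_width: 0.0155
```

```bash
python3 st.py;  python3 - <<'E'
from h import *
c=cap('wrist','w12.png')
a=(cv2.resize(c['frame'][150:330,260:380],None,fx=4,fy=3.3,interpolation=cv2.INTER_CUBIC))
c=cap('side','s12.png')
b=cv2.resize(c['frame'][140:260,290:350],None,fx=5.2,fy=4.95,interpolation=cv2.INTER_CUBIC)
cv2.imwrite('pics/c12.png',np.hstack([a,b]))
E
python3 st.py
```

```text
tcp 0.5909 s -0.0355 0.1865 pred contact z 0.1871 [-2.78 -0.4   0.53] [-0.17  0.48 -0.  ]
tcp 0.591 s -0.0354 0.1865 pred contact z 0.1872 [-2.36 -1.2   0.87] [-0.16  0.49  0.02]
```

View pics/c12.png

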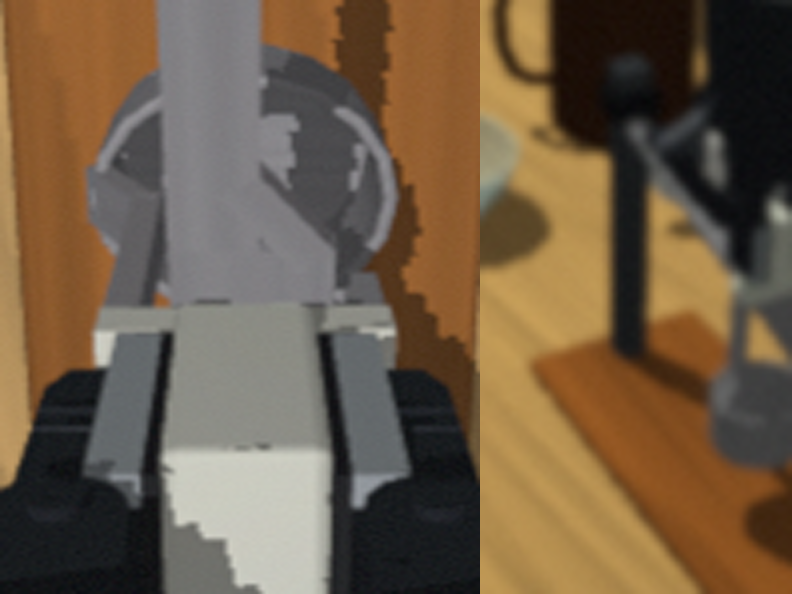

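The bar is centred in the hook (edges 172 and 335 between shank 155 and tip 350), the lip is under the wide part, and y is about +19, in the upper half. I relax the side friction and let go.

Emit:
play_rows(plan=[0,-0.4,-0.1,0,0,0,0,0,0,0,0,0])

```text
clock: 16.98
eef_pos: [0.5814, -0.1117, 0.1867]
tool_rot: [0.752, 0.66, 0.0, -0.0]
ft_force: [-2.7, -0.4, -0.4]
grip_width: 0.0151
```

Emit:
play_rows(plan=[0,0,0,0,0,0,0,0,0,0,0,0,0,0,0,0,0,0,0,0,0,0,0,0,0,0,0,0,0,0,0,0,0,0,0,0], hand=60)

```text
clock: 17.73
eef_pos: [0.5815, -0.1119, 0.1868]
tool_rot: [0.752, 0.66, 0.0, 0.0]
ft_force: [0.3, -0.5, -0.1]
grip_width: 0.0511
```

```bash
python3 st.py;  python3 - <<'E'
from h import *
c=cap('wrist','w13.png')
a=cv2.resize(c['frame'],(480,300))
c=cap('side','s13.png')
b=cv2.resize(c['frame'][140:310,280:420],None,fx=2.2,fy=300/170,interpolation=cv2.INTER_CUBIC)
cv2.imwrite('pics/c13.png',np.hstack([a,b]))
E
python3 st.py
```

```text
tcp 0.5911 s -0.0354 0.1868 pred contact z 0.1872 [ 0.31 -0.45 -0.1 ] [-0.02  0.   -0.02]
tcp 0.5911 s -0.0354 0.1868 pred contact z 0.1872 [ 0.15  0.39 -1.05] [-0.03 -0.04 -0.03]
```

View pics/c13.png

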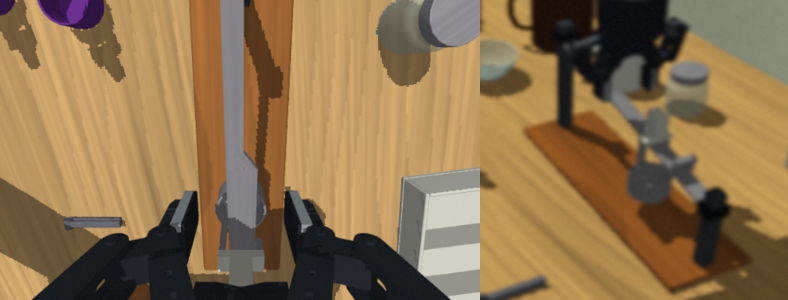

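It let go and is rolling towards the stop. I raise the gripper clear and wait.

Emit:
play_rows(plan=[0,0,-10,0,0,0,0,0,-30,0,0,0,0,0,-40,0,0,0,0,0,-40,0,0,0,0,0,0,0,0,0,0,0,0,0,0,0,0,0,0,0,0,0,0,0,0,0,0,0,0,0,0,0,0,0,0,0,0,0,0,0])

```text
clock: 19.08
eef_pos: [0.5814, -0.1118, 0.3065]
tool_rot: [0.752, 0.66, -0.0, -0.0]
ft_force: [-0.2, 0.7, -1.0]
grip_width: 0.0509
```

```bash
python3 st.py;  cat > chk.py <<'E'
from h import *
import sys
n=sys.argv[1]
yaw=np.radians(-7.4654);ax=np.array([np.cos(yaw),np.sin(yaw)]);ay=np.array([-np.sin(yaw),np.cos(yaw)])
for cam in('side','top'):
    c=cap(cam,f'{cam}{n}.png');P=cloud(c)
    S=P[...,:2]@ay+.0545;X=P[...,:2]@ax-.591;F=c['frame'].astype(int)
    m=(abs(X)<.03)&(S>-.15)&(S<.1)&(P[...,2]>.175)&(P[...,2]<.23)&(F.min(2)>95)
    m&=(S>-.14)
    print(cam,m.sum(),'white: x',np.median(X[m]),'y',np.percentile(S[m],[5,50,95]),'z',np.percentile(P[m][:,2],[5,50,95]) if m.sum() else '')
    if cam=='side':
        cv2.imwrite(f'pics/chk{n}.png',cv2.resize(c['frame'][140:310,270:430],None,fx=3.4,fy=3.4,interpolation=cv2.INTER_CUBIC))
E
python3 chk.py 14
```

```text
tcp 0.591 s -0.0353 0.3065 pred contact z 0.1872 [-0.19  0.65 -1.03] [-0.   -0.01  0.03]
side 80 white: x -0.003979530887986138 y [-0.10132214 -0.09169732  0.0968428 ] z [0.17571877 0.18402505 0.19090424]
top 29 white: x -0.0006865589555877794 y [-0.09831542 -0.09180084 -0.08364136] z [0.18258681 0.187311   0.19176305]
```

View pics/chk14.png

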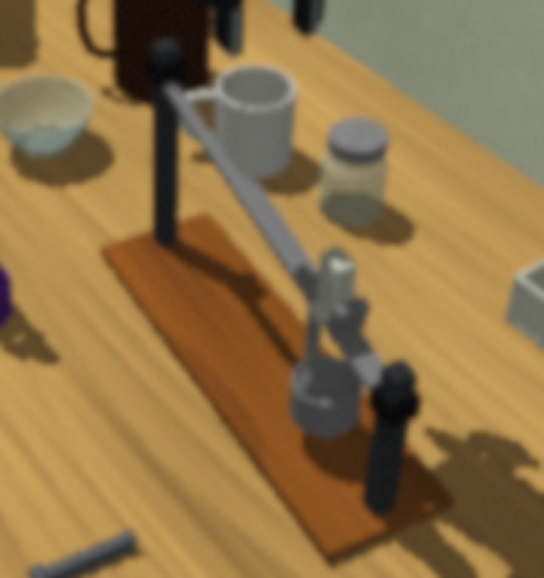

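The dipper hangs at the stop (tab at crop (335,280), stop block just below it). I check that it is still.

Emit:
play_rows(plan=[0,0,-20,0,0,0,0,0,0,0,0,0,0,0,0,0,0,0,0,0,0,0,0,0,0,0,0,0,0,0,0,0,0,0,0,0,0,0,0,0,0,0,0,0,0,0,0,0,0,0,0,0,0,0,0,0,0,0,0,0])

```text
clock: 20.42
eef_pos: [0.5815, -0.1118, 0.3268]
tool_rot: [0.752, 0.66, 0.0, 0.0]
ft_force: [-1.2, -0.8, -0.4]
grip_width: 0.0513
```

```bash
python3 chk.py 15
python3 - <<'E'
from h import *
a=cv2.imread('pics/top1.png');b=cv2.imread('pics/top15.png')
s1=cv2.imread('pics/side14.png');s2=cv2.imread('pics/side15.png')
d=cv2.absdiff(s1,s2).max(2)[220:310,320:420];print('motion in dipper area side',d.max())
cv2.imwrite('pics/cmp15.png',np.vstack([cv2.resize(a[80:310,170:480],None,fx=1.25,fy=1.25),cv2.resize(b[80:310,170:480],None,fx=1.25,fy=1.25)]))
E
```

```text
side 55 white: x -0.0028181160116542703 y [-0.10057955 -0.08323957  0.09749692] z [0.17614147 0.18645064 0.19035163]
top 20 white: x -0.0014694345433601819 y [-0.0979089  -0.08347764 -0.07628739] z [0.18360834 0.18773736 0.18994265]
motion in dipper area side 89
```

View pics/cmp15.png

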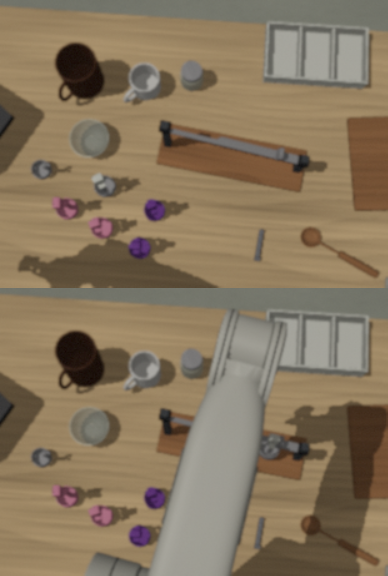

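The other things are unmoved, but the dipper still swings a little (tab y −91 → −83 mm), so I wait longer.

Emit:
play_rows(plan=[0,0,0,0,0,0,0,0,0,0,0,0,0,0,0,0,0,0,0,0,0,0,0,0,0,0,0,0,0,0,0,0,0,0,0,0,0,0,0,0,0,0,0,0,0,0,0,0,0,0,0,0,0,0,0,0,0,0,0,0,0,0,0,0,0,0,0,0,0,0,0,0,0,0,0,0,0,0,0,0,0,0,0,0,0,0,0,0,0,0,0,0,0,0,0,0,0,0,0,0,0,0,0,0,0,0,0,0,0,0,0,0,0,0,0,0,0,0,0,0])

```text
clock: 23.02
eef_pos: [0.5814, -0.1118, 0.3268]
tool_rot: [0.752, 0.66, -0.0, -0.0]
ft_force: [0.4, 0.4, -0.5]
grip_width: 0.0513
```

Emit:
play_rows(plan=[0,0,0,0,0,0,0,0,0,0,0,0,0,0,0,0,0,0,0,0,0,0,0,0,0,0,0,0,0,0,0,0,0,0,0,0,0,0,0,0,0,0,0,0,0,0,0,0,0,0,0,0,0,0,0,0,0,0,0,0,0,0,0,0,0,0,0,0,0,0,0,0,0,0,0,0,0,0,0,0,0,0,0,0,0,0,0,0,0,0,0,0,0,0,0,0,0,0,0,0,0,0,0,0,0,0,0,0,0,0,0,0,0,0,0,0,0,0,0,0])

```text
clock: 25.52
eef_pos: [0.5815, -0.1118, 0.3268]
tool_rot: [0.752, 0.66, -0.0, 0.0]
ft_force: [-0.2, 0.5, -0.9]
grip_width: 0.0511
```

```bash
cat > mv.py <<'E'
from h import *
import time
fr=[]
for i in range(10):
    c=bot.camera('side');F=c['frame'].astype(int);P=cloud(c)
    m=(F.min(2)>95)[215:260,345:395];r,q=np.where(m);fr.append((round(r.mean(),2),round(q.mean(),2),len(r)))
print(fr)
E
python3 mv.py; python3 chk.py 16
```

```text
[(np.float64(15.52), np.float64(21.58), 172), (np.float64(15.6), np.float64(21.53), 171), (np.float64(15.81), np.float64(21.41), 175), (np.float64(15.85), np.float64(21.58), 171), (np.float64(15.47), np.float64(21.63), 169), (np.float64(15.88), np.float64(21.54), 173), (np.float64(15.68), np.float64(21.47), 173), (np.float64(15.82), np.float64(21.51), 173), (np.float64(15.78), np.float64(21.63), 170), (np.float64(15.51), np.float64(21.48), 171)]
side 61 white: x -0.0032677644511023285 y [-0.10096687 -0.08041144  0.0974818 ] z [0.17525804 0.18535437 0.19113698]
top 22 white: x -0.0012691770149472759 y [-0.09768225 -0.08377776 -0.07735733] z [0.18150116 0.18779631 0.19200227]
```

View pics/chk16.png

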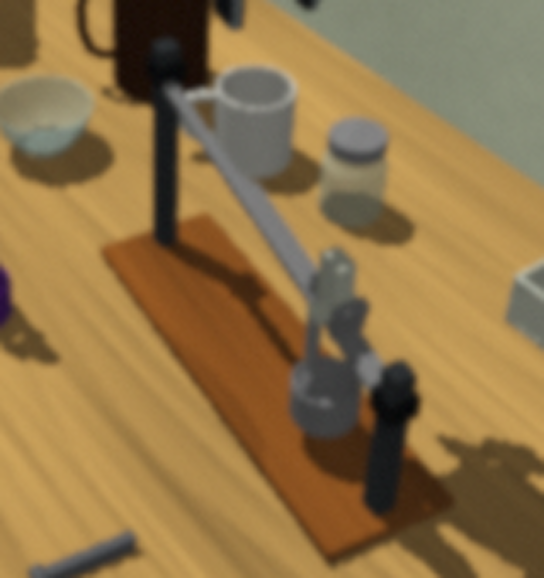

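Run:
```python
from h import *
c=cap('wrist','w17.png');P=cloud(c)
yaw=np.radians(-7.4654);ax=np.array([np.cos(yaw),np.sin(yaw)]);ay=np.array([-np.sin(yaw),np.cos(yaw)])
S=P[...,:2]@ay+.0545;X=P[...,:2]@ax-.591;F=c['frame'].astype(int)
m=(abs(X)<.012)&(S>-.12)&(S<-.05)&(P[...,2]>.178)&(P[...,2]<.2)
print(m.sum(),np.percentile(X[m],[1,50,99]),np.percentile(S[m],[1,50,99]),np.percentile(P[m][:,2],[1,50,99]))
```

```text
461 [-0.00743905 -0.00018446  0.00795867] [-0.0975002  -0.08399235 -0.0741175 ] [0.17992186 0.1856281  0.18750441]
```

View pics/w17.png

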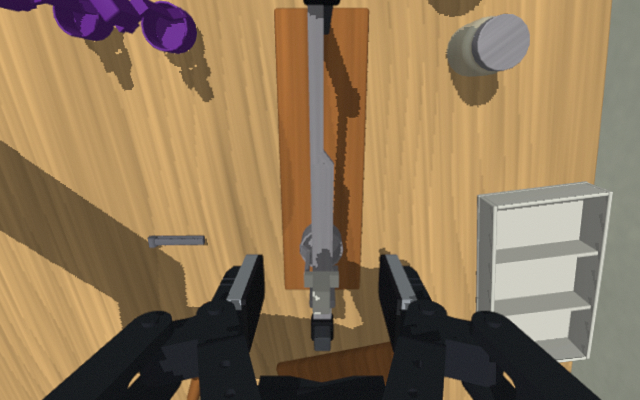

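Run:
```python
from workcell import bot
print(bot.job_done(), bot.get_obs()['clock'])
```

```text
the job is handed in; nothing more can be done
the job is handed in; nothing more can be done
```

The dipper hangs at rest at the stop, and the job is handed in at about 26 s on the clock.

I gripped the grey dipper by its white tab and brought it in from the robot's side over the neck. I lowered it until the wrist force showed contact, about 10 mm below the nominal bar height. Then I eased it downhill with an estimated press of 1 to 5 N until the lip was under the wide part. I let go at a stand y of about +19 mm, in the upper half, and it rolled down by itself.

**Last checks:**
- **Position:** the tab is centred on the bar and spans y of about −97 to −74 mm. That puts its middle at about −86 mm, near the uphill end of the expected −85 to −92 mm, with about 2 mm of measuring doubt.
- **Rest:** it still swung a little just after reaching the stop. Ten later pictures over half a second showed no movement.
- **Robot and other things:** the gripper is open and clear. In the top view nothing in sight had moved, though the arm hid part of that view.

**What disagreed:** two 1 mm sideways trims on the bar raised a side force of about 3 N. The first vanished when I stepped back, so it was probably the roller sliding sideways. The second mostly remained until the fingers opened, and I did not settle its cause.

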